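Close the bearing housing and hold the grease coupler on its nipple

ROBOT

A 6-joint arm with a two-finger parallel gripper is mounted at the origin on a cart in front of the work surface, level with it; the furniture and walls round the work are solid. World frame = base frame: x ahead of the robot, y to its left, z up, the work surface at z = 0. Lengths are in m, angles in degrees, forces in N, time in s.
With the tool pointing down it reaches from about 0.3 to 0.75 m from the base axis. Payload 8.5 kg.
Tool frame: the origin (TCP) lies at the very end of the fingers, on their centre line; the grasp point (between the pads) lies 19 mm behind it; z points along the fingers, y is the line along which they close (so a half turn about z gives the same grasp; the last joint's range is limited). The gripper opens to 85 mm and grips with 20 to 120 N. Pads are 22 mm wide; open, the fingers measure 114 mm over their backs; the gripper's body (76 mm by 85 mm) begins 54 mm behind the grasp point. The pads swing forward as they close: fully open they stand 13 mm farther back than shut.
Start: joints at [56.878, 21.807, 74.336, -0, 83.858, -12.336], TCP at [0.195, 0.514, 0.231] pointing down, gripper open.
Joint ranges: [-178.18, 178.18], [-50.72, 133.34], [12.68, 142.11], [-81.47, 261.47], [9.98, 163.14], [-165.26, 165.26]. Speed limits (degrees/s): [136.94, 136.94, 180, 180, 180, 180].

INTERFACE

Orientations are given as a 3x3 rotation matrix whose columns are the frame's x, y, z axes.
In Python, from rig import observe, cams, ticket gives the robot as it stands.
- The arm moves only by the tool move_arm, never from a script. Its arguments are lists of equal length, an entry for each row: "jaw": the finger opening in cm, from 0 to 8.54; "dp": the shift along the tool's x, y, z in cm, a list of three; "turn": the turn, a rotation vector about the tool's x, y, z in rad, a list of three. In form: {"jaw": [jaw, ...], "dp": [[tx, ty, tz], ...], "turn": [[wx, wy, wz], ...]}. A call has 1 to 12 rows; each row shifts and turns the commanded pose from where the row before left it, along the tool's axes as they then stand; what a row does not reach is not made up. A row lasts 1/12 s, in which the tool goes at most 41.7 mm and 7.16 degrees, less where a joint would pass 70% of its speed; a pose out of reach is approached as far as the arm can. A call is refused whole if a number of a shift passes 4.17 or a number of a turn 0.125, either way. A call with a gripper value outside its range is refused whole. The fingers move at their own pace and stop on an object; "force" is the grip in N (left out, the last holds). Time passes only in rows, so rows that do not move let the fingers close. It gives the time, the measured TCP pose, the force, the opening and the grip force at its end, in the units of the state.
- observe(): the state, without advancing time (a new reading comes with each control period).
- cams.get_image(name): name is "side" or "top"; returns (picture, depth): 400x640x3 uint8, red, green, blue; 400x640 float32, m along the optical axis (not along the pixel's ray), 0 where there is no reading.
- cams.calibration(name): a dict with "vertical_fov" (degrees; the focal length in pixels is half the picture's height over the tangent of half this angle, whatever the lens; pixels are square), "cx", "cy" (the principal point, pixels), "view" (4x4, takes a point from world to camera coordinates). Camera axes: x right, y up, looking along -z (the intrinsics and any distortion apply to the point x, -y, -z); pixel columns grow to the right and rows downward; lengths in m; the calibration is good to about 2 mm. A picture is of the moment at which its call begins. calibration takes no time and is no camera call.
- ticket.close_job(): hands the job in; it is judged then, once.
Trained networks look in the newest picture that a camera, given by its name, has taken for a name from the list of things; names that differ only in an ending like _2 or _b are one class to them, and where a whole thing is asked for, a point or a joint stands for the part that bears it (a point fixed in the world has none). Each returns a list of dicts, best first, with "p" (0 to 1); they miss things now and then, are a little off and sometimes report something else, mostly with a low value. They report only what shows in the picture. A call takes as long as a camera call. They do not tell look-alikes from the thing itself.
- cams.spot_in(camera, query): "box" ([centre column, centre row, width, height] as shares, 0 to 1, of the picture: columns of its width, rows of its height, round what is visible of it).
- cams.outline_of(camera, query): "mask" (400x640 bool, what is visible of it) and "box" ([centre column, centre row, width, height] as shares, 0 to 1, of the picture: columns of its width, rows of its height, round what is visible of it).
- cams.mark_of(camera, query): "location" ([column, row] as shares, 0 to 1, of the picture: columns of its width, rows of its height: a listed point, or the origin of a listed thing).
The state is a dict: "time_s": time; "q": joint angles; "qvel": joint speeds; "joint_efforts": joint torques, N m; "position": TCP position; "tool_rot": TCP orientation; "ft_force": force on the tool from outside, world axes, zero at the start; "wrist_torque": the same for the moment, N m; "grip_width": finger opening in m; "gripper_force": force on a finger pad.
Only numpy, scipy, OpenCV 4.12 (cv2) and the standard library are available. Lean on these libraries where they do the work, as an engineer would, in place of code of your own. Each camera call takes 0.05 s, during which the arm holds its last target. There are 200 camera calls.

TASK

On the green bearing housing, first press the raised edge of the loose cover plate down until the plate lies flat in its seat. Then take the orange grease coupler off its parking plug, press it squarely (in line with the leaning nipple) onto the housing's grease nipple until it snaps all the way in, and finish while still gripping it and holding it pressed home against the spring. Leave the tin, the tape roll and the spanner where they lie.

Things in the scene. Friction and masses are not known exactly. Their poses are not given: they have to be found in the camera images.
- housing: green bearing housing fixed to the bench: base 116 (x) x 200 (y) x 12 mm, body 96 x 180 mm, top face 40 mm above the bench. Origin: centre of its underside; -x is its front, z up. The cover's seat is in its +y half. At y -55 mm a round boss 34 mm thick carries the grease nipple, which leans 24 degrees (0.42 rad) from vertical towards the front (-x).
- cover: loose aluminium plate 70 (x) x 84 (y) x 8 mm, 0.15 kg, in the seat, axes along the housing's. Origin: centre of its underside; z out of its top. A stiff rubber strip under its +y edge (away from the nipple), 36 mm from its centre, props that edge about 8 mm up (0.1 rad). Over about 5 N down on that edge sinks the strip, which stays down. Seated, its top is 48 mm above the bench.
- cover_seat (a point): centre of the floor of the cover's seat, 40 mm above the bench, at x 0, y +35 mm in the housing: a flat recess 76 (x) x 90 (y) mm inside a rim 6 mm wide and 6 mm high. Axes as the housing.
- nipple (a joint): travel of the nipple into its boss along its own axis, m: 0 free, 0.008 fully home (stop). A spring pushes it out all the way: 5 N at first, about 9 N at 1.5 mm, then it snaps through (push drops to about 4 N at 6.5 mm) and at the stop the push is about 8 N. It comes out again when let go.
- nipple_face (a point): centre of the flat end face of the brass nipple head, 16 mm diameter and 6 mm thick, on a 10 mm steel neck; the head stands 25 mm out of the boss when free, about 78 mm above the bench. The z axis points out of the face along the nipple's axis.
- coupler: loose grease coupler, 86 mm long, 0.2 kg, standing mouth down on its plug. Origin: centre of the mouth; z up its axis. From the mouth: steel socket 40 mm wide outside, 14 mm deep, bore 24 mm, flared to 32 mm over the first 8 mm; dark flange 42 mm across at 14 to 20 mm; orange square grip 24 x 24 mm at 20 to 76 mm, flats facing x and y; brass stub 14 mm thick. Quarter turns look alike.
- coupler_seat (a point): centre of the flat floor inside the coupler's socket, 14 mm in from the mouth, on its axis; it meets the nipple's face when the coupler is on. Axes as the coupler.
- parking_plug: black disc 64 mm in diameter, 8 mm thick, fixed to the bench, with a stub 20 mm thick rising 12 mm above the disc into the coupler's socket. The coupler stands on the disc and lifts straight off. Origin: centre of its underside.
- screw_tin: bystander: grey tin, 69 mm in diameter, 55 mm high; origin at the centre of its underside
- tape_roll: bystander: roll of tape lying flat, 100 mm across, 25 mm high; origin at the centre of its underside
- spanner_1: bystander: steel spanner lying flat, 45 x 199 x 8 mm, long along its y axis; origin at the centre of its underside
Not all that is in view belongs to the job. Of the things that look like the coupler, the larger one is meant.

How it is judged (in metres and radians):
On the way, in this order (a step that is already met when the one before it is completed fails the run):
1. the cover lies flat in its seat (angle between cover's own z axis and vertical below 0.03 rad and z of cover in the frame of housing below 0.0418 m), for 0.2 s.
2. the coupler is pressed squarely onto the nipple, past the snap (value of joint nipple above 0.007 m and distance between coupler_seat and nipple_face below 0.005 m and angle between the z axis of coupler and the z axis of nipple_face, either way round below 0.14 rad), for 0.3 s.
At the end, for the whole second after the job is handed in: Cover flat in its seat (level to 0.03 rad, underside within 1.8 mm of the floor); nipple in by over 7 of its 8 mm, socket floor within 5 mm of its face, axes within 0.14 rad; fingers grip the coupler (over 2 N); tin, tape and spanner within 30 mm of their starts (all of step 1 and all of step 2 and contact force between coupler and the fingers above 2 N and distance of each of screw_tin, tape_roll, spanner_1 from where it was at the start of the episode below 0.03 m); the arm keeps its last pose, push and grip.
It fails at once if the screw_tin is knocked away (moved over 30 mm) (distance of screw_tin from where it was at the start of the episode above 0.03 m).
It fails at once if the tape_roll is knocked away (moved over 30 mm) (distance of tape_roll from where it was at the start of the episode above 0.03 m).
It fails at once if the spanner_1 is knocked away (moved over 30 mm) (distance of spanner_1 from where it was at the start of the episode above 0.03 m).
It also fails if it takes over 48 s, if anything falls off the work surface, if the arm or the gripper's body presses on something with over 40 N, if the wrist force passes 120 N, or if a joint passes its speed limit or range.

## Working session

There is one attempt and no reset: what is moved stays moved. The work goes in short steps, Python scripts to look and compute and a tool call to move; the robot and the scene stay as the last step left them, time stands still between calls to the robot, and variables do not carry over. Pictures are saved under pics/ and viewed, at most 10 in all, crops included, and the job is handed in when it is done.

Besides the shell and the picture viewer there is one more tool, called after "Request:" as name(argument=value, ...), one argument or row to a line, values as JSON. move_arm: Moves the arm, as the interface text tells. Its arguments: {"type":"object","properties":{"jaw":{"type":"array","items":{"type":"number"}},"dp":{"type":"array","items":{"type":"array","items":{"type":"number"}}},"turn":{"type":"array","items":{"type":"array","items":{"type":"number"}}},"force":{"type":"number"}},"required":["jaw","dp","turn"]}

```bash
mkdir -p pics; cat > h.py <<'E'
import numpy as np, cv2
from rig import observe, cams, ticket
def K(n):
    c=cams.calibration(n); f=200/np.tan(np.radians(c["vertical_fov"])/2); return c,f
def world(n,u,v,d):
    c,f=K(n); p=np.array([(u-c["cx"])*d/f,-(v-c["cy"])*d/f,-d,1]); return (np.linalg.inv(c["view"])@p)[:3]
def cloud(n,depth):
    v,u=np.mgrid[0:400,0:640]; c,f=K(n); d=depth
    p=np.stack([(u-c["cx"])*d/f,-(v-c["cy"])*d/f,-d,np.ones_like(d)],-1)
    return (p@np.linalg.inv(c["view"]).T)[...,:3]
def proj(n,P):
    c,f=K(n); p=c["view"]@np.append(P,1); return c["cx"]+f*p[0]/-p[2], c["cy"]-f*p[1]/-p[2]
def ray(n,u,v):
    a=world(n,u,v,1e-6); b=world(n,u,v,1.); return a,(b-a)/np.linalg.norm(b-a)
def tri(r1,r2):
    A=0;b=0
    for o,d in (r1,r2):
        M=np.eye(3)-np.outer(d,d); A=A+M; b=b+M@o
    return np.linalg.solve(A,b)
def tt(R,P,p,dirw): pass
E
python3 - <<'E'
from h import *
for n in("side","top"):
    im,d=cams.get_image(n); cv2.imwrite(f"pics/{n}0.png",im[...,::-1]); np.savez(f"{n}0.npz",im=im,d=d)
    c=cams.calibration(n); print(n,c["vertical_fov"],c["cx"],c["cy"],{k:v for k,v in c.items() if k not in("view",)}, np.linalg.inv(c["view"])[:3].round(3).tolist())
    W=cloud(n,d)
    for q in("housing","cover","cover_seat","nipple_face","coupler","coupler_seat","parking_plug","screw_tin","tape_roll","spanner_1"):
        for r in cams.mark_of(n,q)[:3]:
            u,v=r["location"][0]*640,r["location"][1]*400
            iu,iv=int(np.clip(u,0,639)),int(np.clip(v,0,399))
            print(q,round(r["p"],2),round(u,1),round(v,1),W[iv,iu].round(3))
s=observe();print({k:np.round(v,3).tolist() for k,v in s.items()})
E
```

```text
side 52.10855201423099 318.3174532883863 197.0992461795613 {'vertical_fov': 52.10855201423099, 'cx': 318.3174532883863, 'cy': 197.0992461795613} [[0.996, 0.013, -0.083, 0.51], [-0.081, 0.417, -0.905, -0.913], [0.022, 0.909, 0.417, 0.472]]
housing 0.74 305.5 208.0 [ 0.559 -0.028  0.037]
cover 0.83 306.8 186.7 [0.567 0.075 0.05 ]
cover 0.31 301.0 187.3 [0.548 0.005 0.078]
cover_seat 0.7 308.8 185.2 [0.573 0.082 0.05 ]
nipple_face 0.37 297.9 187.4 [0.541 0.011 0.075]
coupler 0.83 220.3 268.1 [ 0.381 -0.219  0.001]
coupler 0.57 266.9 256.6 [ 0.472 -0.219  0.026]
coupler_seat 0.83 229.6 261.9 [ 0.399 -0.216  0.015]
coupler_seat 0.64 266.9 253.8 [ 0.472 -0.218  0.033]
parking_plug 0.66 264.3 265.4 [ 0.468 -0.224  0.009]
parking_plug 0.22 297.7 189.3 [0.541 0.    0.075]
screw_tin 0.93 357.1 249.9 [ 0.66  -0.19   0.019]
tape_roll 0.7 371.4 211.7 [ 0.734  0.025 -0.001]
spanner_1 0.75 372.2 305.5 [ 0.66  -0.353  0.007]
spanner_1 0.36 356.1 251.6 [ 0.658 -0.192  0.015]
top 52.59148260933527 324.82095814826806 192.9067304685012 {'vertical_fov': 52.59148260933527, 'cx': 324.82095814826806, 'cy': 
[... 761 characters left out ...]
0.62 291.4 133.1 [ 0.735  0.021 -0.002]
screw_tin 0.9 362.8 155.5 [ 0.669 -0.157  0.044]
tape_roll 0.81 292.4 134.0 [ 0.733  0.018 -0.004]
spanner_1 0.88 435.8 158.6 [ 0.665 -0.344  0.01 ]
spanner_1 0.73 291.9 132.8 [ 0.737  0.021 -0.001]
spanner_1 0.16 276.5 196.2 [0.571 0.054 0.041]
{'time_s': 1.1, 'q': [56.878, 21.806, 74.335, 0.001, 83.857, -12.337], 'qvel': [0.062, 0.066, -0.009, -0.05, -0.015, -0.015], 'joint_efforts': [0.001, -44.833, -23.147, -0.0, 0.0, 0.0], 'position': [0.195, 0.514, 0.231], 'tool_rot': [[-0.935, 0.355, 0.0], [0.355, 0.935, 0.0], [0.0, 0.0, -1.0]], 'ft_force': [-0.363, -0.65, -0.381], 'wrist_torque': [0.01, 0.004, -0.007], 'gripper_force': 0.0, 'grip_width': 0.085}
```

```bash
python3 - <<'E'
import cv2,numpy as np
a=cv2.imread("pics/side0.png");b=cv2.imread("pics/top0.png")
A=cv2.resize(a[140:340,180:420],None,fx=2.5,fy=2.5,interpolation=cv2.INTER_CUBIC)
B=cv2.resize(b[100:300,220:460],None,fx=2.5,fy=2.5,interpolation=cv2.INTER_CUBIC)
cv2.imwrite("pics/sc.png",A);cv2.imwrite("pics/tc.png",B)
E
```

```text
(no output)
```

View pics/sc.png

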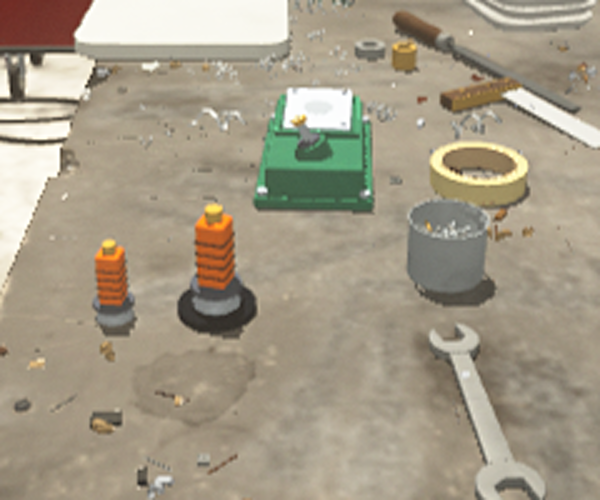

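View pics/tc.png

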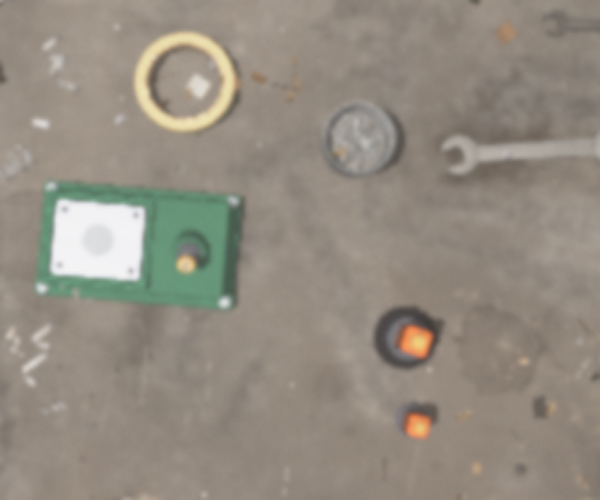

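View pics/side0.png

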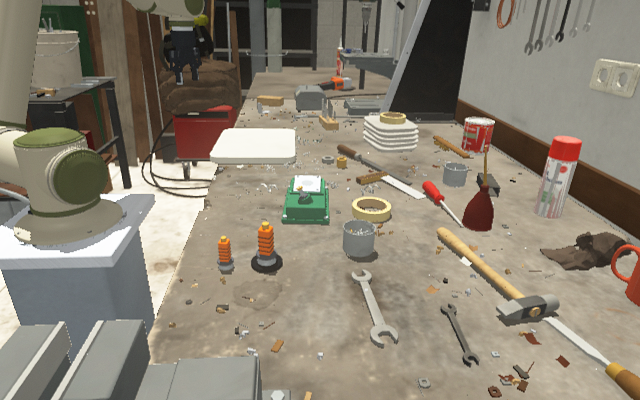

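Side view: small look-alike at (225,255) with no plug; larger one at (266,245) on the black plug. The larger, on the plug, is the coupler meant. The crop confirms it. The housing is yawed slightly, with the cover to the left in the top view, (258,196), and the nipple leaning towards the robot, (295,204).

```bash
cat > m.py <<'E'
from h import *
def load(n,fresh=False):
    z=np.load(f"{n}0.npz"); return z["im"],z["d"],cloud(n,z["d"])
if __name__=="__main__":
    for n in("top","side"):
        im,d,W=load(n); hsv=cv2.cvtColor(im,cv2.COLOR_RGB2HSV)
        near=(W[...,0]>.3)&(W[...,0]<.8)&(abs(W[...,1])<.3)&(d>0)
        g=near&(hsv[...,0]>50)&(hsv[...,0]<90)&(hsv[...,1]>90)&(W[...,2]<.06)&(W[...,0]>.45)&(W[...,0]<.68)
        tbl=near&(abs(W[...,2])<.015)&~g&(hsv[...,1]<80)
        print(n,"table z",np.median(W[tbl][:,2]))
        box=lambda P:cv2.minAreaRect((P[:,:2]*1000).astype(np.float32))
        P=W[g]; print("green all",len(P),box(P)); 
        t=P[(P[:,2]>.034)&(P[:,2]<.052)]; print(" top",np.median(t[:,2]),box(t))
        hx=near&(W[...,0]>.5)&(W[...,0]<.66)&(W[...,1]>-.08)&(W[...,1]<.17)
        wh=hx&(hsv[...,1]<45)&(hsv[...,2]>185)&(W[...,2]>.04)
        P=W[wh]; print("white",len(P),box(P), P.mean(0).round(4))
        A=np.c_[P[:,:2],np.ones(len(P))]; print(" plane",np.linalg.lstsq(A,P[:,2],rcond=None)[0])
        o=near&(hsv[...,0]<22)&(hsv[...,1]>150)&(W[...,2]>.02)&(W[...,1]<-.15)&(W[...,0]>.43)&(W[...,0]<.52)
        P=W[o]; print("coupler orange+brass",len(P),P.min(0).round(4),P.max(0).round(4),P.mean(0).round(4))
        t=P[P[:,2]>P[:,2].max()-.02]; print(" top",t.mean(0).round(4),box(t),len(t))
        br=hx&(W[...,2]>.062); P=W[br]; print("nip",len(P),P.mean(0).round(4),P.max(0).round(4))
        b=near&(hsv[...,2]<60)&(W[...,1]<-.15)&(W[...,1]>-.28)&(W[...,0]>.42)&(W[...,0]<.53); P=W[b]; print("plug",len(P),P.min(0).round(4),P.max(0).round(4),box(P))
E
python3 m.py
```

```text
top table z -6.348782141318843e-05
green all 0 ((0.0, 0.0), (0.0, 0.0), 0.0)
 top nan ((0.0, 0.0), (0.0, 0.0), 0.0)
white 1031 ((571.7711181640625, 95.08790588378906), (84.32171630859375, 71.57483673095703), 84.94949340820312) [0.5722 0.0949 0.0523]
 plane [0.02614116 0.11502963 0.02639099]
coupler orange+brass 56 [ 0.462  -0.2179  0.0731] [ 0.4854 -0.1922  0.0962] [ 0.4763 -0.2034  0.0835]
 top [ 0.4762 -0.2035  0.0836] ((474.7362060546875, -205.69476318359375), (23.27681541442871, 21.96990203857422), 68.36920928955078) 55
nip 42 [0.5499 0.0078 0.0765] [0.5624 0.015  0.0825]
  return _methods._mean(a, axis=axis, dtype=dtype,
  ret = ret.dtype.type(ret / rcount)
Traceback (most recent call last):
  File "m.py", line 22, in <module>
    b=near&(hsv[...,2]<60)&(W[...,1]<-.15)&(W[...,1]>-.28)&(W[...,0]>.42)&(W[...,0]<.53); P=W[b]; print("plug",len(P),P.min(0).round(4),P.max(0).round(4),box(P))
                                                                                                                      ~~~~~^^^
ValueError: zero-size array to reduction operation minimum which has no identity
```

```bash
sed -i 's/(hsv\[...,0\]>50)&(hsv\[...,0\]<90)&(hsv\[...,1\]>90)/(hsv[...,0]>60)\&(hsv[...,0]<95)\&(hsv[...,1]>70)/; s/(hsv\[...,2\]<60)/(hsv[...,2]<80)/' m.py
python3 m.py 2>&1 | grep -v Warn; python3 - <<'E'
from m import *
for n,(u,v) in (("top",(270,210)),("side",(305,212))):
    im,d,W=load(n); print(im[v,u],cv2.cvtColor(im,cv2.COLOR_RGB2HSV)[v,u])
    hsv=cv2.cvtColor(im,cv2.COLOR_RGB2HSV)
    b=(hsv[...,0]>10)&(hsv[...,0]<28)&(hsv[...,1]>120)&(W[...,2]>.06)&(W[...,0]>.5)&(W[...,0]<.6)&(abs(W[...,1]-.01)<.04)
    vv,uu=np.nonzero(b); print("brass px",len(uu),uu.mean(),vv.mean(),W[b].mean(0).round(4))
    m=(W[...,2]>.055)&(W[...,0]>.5)&(W[...,0]<.6)&(abs(W[...,1]-.0)<.04)
    P=W[m]; 
    for lo in(.055,.06,.065,.07,.075,.08): 
        q=P[(P[:,2]>lo)&(P[:,2]<lo+.005)]
        if len(q): print(lo,len(q),q.mean(0).round(4),q.min(0).round(4),q.max(0).round(4))
E
```

```text
top table z -7.74048212914824e-05
green all 1550 ((568.8944091796875, 61.81056213378906), (179.21324157714844, 108.04231262207031), 84.72991943359375)
 top 0.040282093749612 ((570.0054931640625, 61.69190979003906), (179.20008850097656, 95.88972473144531), 84.77938079833984)
white 1031 ((571.7711181640625, 95.08790588378906), (84.32171630859375, 71.57483673095703), 84.94949340820312) [0.5722 0.0949 0.0523]
 plane [0.02614116 0.11502963 0.02639099]
coupler orange+brass 56 [ 0.462  -0.2179  0.0731] [ 0.4854 -0.1922  0.0962] [ 0.4763 -0.2034  0.0835]
 top [ 0.4762 -0.2035  0.0836] ((474.7362060546875, -205.69476318359375), (23.27681541442871, 21.96990203857422), 68.36920928955078) 55
nip 42 [0.5499 0.0078 0.0765] [0.5624 0.015  0.0825]
plug 79 [ 0.4498 -0.239  -0.0033] [ 0.4999 -0.1793  0.0301] ((480.30548095703125, -205.02711486816406), (40.50873947143555, 58.4124870300293), 34.52106857299805)
side table z -0.0010790181070446936
green all 1299 ((566.9815673828125, 54.47069549560547), (194.52774047851562, 114.34380340576172), 84.97476959228516)
 top 0.038969339890267185 ((567.50799560546
[... 1127 characters left out ...]
.543  0.0008 0.0752] [0.5548 0.015  0.0799]
0.08 5 [0.551  0.0103 0.0812] [0.5454 0.0051 0.0802] [0.5547 0.0145 0.0825]
[68 95 74] [67 72 95]
brass px 10 299.6 187.9 [0.5473 0.002  0.0768]
0.055 29 [0.5614 0.0019 0.0569] [ 0.5485 -0.0073  0.055 ] [0.5731 0.0107 0.0593]
0.06 8 [0.5523 0.0026 0.0629] [5.46e-01 1.00e-04 6.06e-02] [0.5558 0.0049 0.0647]
0.065 8 [0.5508 0.0038 0.0667] [ 0.546  -0.      0.0652] [0.5558 0.0058 0.0675]
0.07 11 [0.5468 0.0023 0.0726] [ 0.5387 -0.001   0.0706] [0.5534 0.0073 0.0748]
0.075 17 [0.5471 0.0044 0.0771] [ 0.5411 -0.0016  0.0752] [0.5533 0.0134 0.0794]<stdin>:6: RuntimeWarning: Mean of empty slice.
  ret = ret.dtype.type(ret / rcount)
  ret = um.true_divide(
```

```bash
cat >> h.py <<'E'
from scipy.spatial.transform import Rotation as Ro
def plan(p1,R1,n):
    s=observe(); p0=np.array(s["position"]);R0=np.array(s["tool_rot"]); R1=R0 if R1 is None else np.array(R1)
    rv=Ro.from_matrix(R0.T@R1).as_rotvec(); dp=[]
    for k in range(n):
        R=R0@Ro.from_rotvec(rv*k/n).as_matrix(); dp.append((R.T@(np.array(p1)-p0)*100/n).round(2).tolist())
    print("t",s["time_s"],"from",p0.round(4),"turn",(rv/n).round(4),"total deg",np.degrees(rv).round(1)); print(dp)
def Rt(z,y):
    z=np.array(z,float)/np.linalg.norm(z); y=np.array(y,float); y-=z*(y@z); y/=np.linalg.norm(y); return np.c_[np.cross(y,z),y,z]
E
python3 - <<'E'
from m import *
im,d,W=load("side"); hsv=cv2.cvtColor(im,cv2.COLOR_RGB2HSV)
o=(hsv[...,0]<12)&(hsv[...,1]>150)&(W[...,2]>.03)&(W[...,2]<.08)&(W[...,1]<-.15)&(W[...,0]>.43)&(W[...,0]<.52)
P=W[o]
for x in np.arange(.456,.49,.003):
    q=P[abs(P[:,0]-x)<.0015]
    if len(q): print(round(x,3),len(q),np.median(q[:,1]).round(4),q[:,1].min().round(4))
plan([.575,.1285,.11],None,14)
E
```

```text
0.459 20 -0.215 -0.2172
0.462 31 -0.2156 -0.2175
0.465 33 -0.2172 -0.2195
0.468 37 -0.2182 -0.2208
0.471 29 -0.2191 -0.2211
0.474 36 -0.2202 -0.2229
0.477 30 -0.2215 -0.2228
0.48 38 -0.2192 -0.2232
0.483 33 -0.2115 -0.2159
0.486 9 -0.2063 -0.2097
t 1.1 from [0.1952 0.5142 0.2313] turn [0. 0. 0.] total deg [0. 0. 0.]
[[-3.51, -1.61, 0.87], [-3.51, -1.61, 0.87], [-3.51, -1.61, 0.87], [-3.51, -1.61, 0.87], [-3.51, -1.61, 0.87], [-3.51, -1.61, 0.87], [-3.51, -1.61, 0.87], [-3.51, -1.61, 0.87], [-3.51, -1.61, 0.87], [-3.51, -1.61, 0.87], [-3.51, -1.61, 0.87], [-3.51, -1.61, 0.87], [-3.51, -1.61, 0.87], [-3.51, -1.61, 0.87]]
```

Request:
move_arm(
  jaw=[0, 0, 0, 0, 0, 0, 0, 0, 0, 0, 0, 0],
  dp=[
    [-3.5, -1.6, 0.8],
    [-3.5, -1.6, 0.8],
    [-3.5, -1.6, 0.8],
    [-3.5, -1.6, 0.8],
    [-3.5, -1.6, 0.8],
    [-3.5, -1.6, 0.8],
    [-3.5, -1.6, 0.8],
    [-3.5, -1.6, 0.8],
    [-3.5, -1.6, 0.8],
    [-3.5, -1.6, 0.8],
    [-3.5, -1.6, 0.8],
    [-3.5, -1.6, 0.8],
  ],
  turn=[
    [0, 0, 0],
    [0, 0, 0],
    [0, 0, 0],
    [0, 0, 0],
    [0, 0, 0],
    [0, 0, 0],
    [0, 0, 0],
    [0, 0, 0],
    [0, 0, 0],
    [0, 0, 0],
    [0, 0, 0],
    [0, 0, 0],
  ],
)

```text
time_s: 2.1
position: [0.5209, 0.184, 0.135]
tool_rot: [[-0.935, 0.355, 0.0], [0.355, 0.935, 0.0], [-0.0, 0.0, -1.0]]
ft_force: [0.6, 0.0, -0.4]
grip_width: -0.0
gripper_force: 0.0
```

```bash
python3 - <<'E'
from h import *
plan([.575,.1275,.075],None,5)
E
```

```text
t 2.1 from [0.5209 0.184  0.135 ] turn [0. 0. 0.] total deg [0. 0. 0.]
[[-1.41, -0.67, 1.2], [-1.41, -0.67, 1.2], [-1.41, -0.67, 1.2], [-1.41, -0.67, 1.2], [-1.41, -0.67, 1.2]]
```

Request:
move_arm(
  jaw=[0, 0, 0, 0, 0, 0, 0, 0],
  dp=[
    [-1.4, -0.7, 1.2],
    [-1.4, -0.7, 1.2],
    [-1.4, -0.7, 1.2],
    [-1.4, -0.7, 1.2],
    [-1.4, -0.6, 1.2],
    [0, 0, 0.5],
    [0, 0, 0.5],
    [0, 0, 0.4],
  ],
  turn=[
    [0, 0, 0],
    [0, 0, 0],
    [0, 0, 0],
    [0, 0, 0],
    [0, 0, 0],
    [0, 0, 0],
    [0, 0, 0],
    [0, 0, 0],
  ],
)

```text
time_s: 2.77
position: [0.5724, 0.1298, 0.0608]
tool_rot: [[-0.935, 0.354, -0.001], [0.354, 0.935, 0.0], [0.001, -0.0, -1.0]]
ft_force: [-0.4, -0.1, -0.4]
grip_width: 0.0002
gripper_force: 0.0
```

Request:
move_arm(
  jaw=[0, 0, 0, 0, 0, 0, 0],
  dp=[
    [0, 0, 0.2],
    [0, 0, 0.3],
    [0, 0, 0.3],
    [0, 0, 0.3],
    [0, 0, 0.2],
    [0, 0, 0.1],
    [0, 0, 0],
  ],
  turn=[
    [0, 0, 0],
    [0, 0, 0],
    [0, 0, 0],
    [0, 0, 0],
    [0, 0, 0],
    [0, 0, 0],
    [0, 0, 0],
  ],
)

```text
time_s: 3.35
position: [0.5732, 0.1295, 0.048]
tool_rot: [[-0.935, 0.355, 0.001], [0.355, 0.935, 0.001], [-0.001, 0.001, -1.0]]
ft_force: [-2.6, 4.7, 8.4]
grip_width: -0.0003
gripper_force: 4.3
```

Request:
move_arm(
  jaw=[0, 0, 0, 0],
  dp=[
    [0, 0, 0.1],
    [0, 0, 0.1],
    [0, 0, 0.1],
    [0, 0, 0],
  ],
  turn=[
    [0, 0, 0],
    [0, 0, 0],
    [0, 0, 0],
    [0, 0, 0],
  ],
)

```text
time_s: 3.68
position: [0.5732, 0.1295, 0.0479]
tool_rot: [[-0.935, 0.354, 0.003], [0.354, 0.935, 0.0], [-0.002, 0.001, -1.0]]
ft_force: [-11.7, 3.4, 33.2]
grip_width: 0.0002
gripper_force: 16.5
```

Request:
move_arm(
  jaw=[0, 0, 0, 0, 8.5, 8.5],
  dp=[
    [0, 0, -0.5],
    [0, 0, -2],
    [0, 0, -3.5],
    [0, 0, -3.5],
    [0, 0, -2],
    [0, 0, 0],
  ],
  turn=[
    [0, 0, 0],
    [0, 0, 0],
    [0, 0, 0],
    [0, 0, 0],
    [0, 0, 0],
    [0, 0, 0],
  ],
)

```text
time_s: 4.18
position: [0.575, 0.1288, 0.1639]
tool_rot: [[-0.935, 0.355, 0.009], [0.355, 0.935, -0.001], [-0.008, 0.003, -1.0]]
ft_force: [0.1, -0.1, 1.0]
grip_width: 0.0235
gripper_force: 0.0
```

```bash
python3 - <<'E'
from h import *
plan([.4735,-.207,.145],Rt([0,0,-1],[.347,.938,0]),10)
E
```

```text
t 4.1833 from [0.575  0.1288 0.1639] turn [ 0.0003  0.0008 -0.0008] total deg [ 0.1  0.5 -0.5]
[[-0.24, -3.5, 0.18], [-0.24, -3.5, 0.18], [-0.24, -3.5, 0.18], [-0.23, -3.5, 0.18], [-0.23, -3.5, 0.19], [-0.23, -3.5, 0.19], [-0.22, -3.5, 0.19], [-0.22, -3.5, 0.19], [-0.22, -3.5, 0.19], [-0.22, -3.5, 0.19]]
```

Request:
move_arm(
  jaw=[8.5, 8.5, 8.5, 8.5, 8.5, 8.5, 8.5, 8.5, 8.5, 8.5, 8.5, 8.5],
  dp=[
    [-0.2, -3.5, 0.2],
    [-0.2, -3.5, 0.2],
    [-0.2, -3.5, 0.2],
    [-0.2, -3.5, 0.2],
    [-0.2, -3.5, 0.2],
    [-0.2, -3.5, 0.2],
    [-0.2, -3.5, 0.2],
    [-0.2, -3.5, 0.2],
    [-0.2, -3.5, 0.2],
    [-0.2, -3.5, 0.2],
    [0, 0, 0],
    [0, 0, 0],
  ],
  turn=[
    [0, 0, 0],
    [0, 0, 0],
    [0, 0, 0],
    [0, 0, 0],
    [0, 0, 0],
    [0, 0, 0],
    [0, 0, 0],
    [0, 0, 0],
    [0, 0, 0],
    [0, 0.008, 0],
    [0, 0, 0],
    [0, 0, 0],
  ],
)

```text
time_s: 5.18
position: [0.4667, -0.2068, 0.1383]
tool_rot: [[-0.934, 0.358, -0.009], [0.358, 0.934, 0.003], [0.01, 0.0, -1.0]]
ft_force: [0.3, 1.0, 0.5]
grip_width: 0.0851
gripper_force: 0.0
```

```bash
python3 - <<'E'
from h import *
plan([.4735,-.207,.035],Rt([0,0,-1],[.347,.938,0]),8)
for n in("side","top"):
    im,d=cams.get_image(n); np.savez(f"{n}1.npz",im=im,d=d); W=cloud(n,d)
    hsv=cv2.cvtColor(im,cv2.COLOR_RGB2HSV)
    P=W[(hsv[...,1]<45)&(hsv[...,2]>185)&(abs(W[...,0]-.572)<.04)&(abs(W[...,1]-.095)<.043)&(W[...,2]>.035)]
    A=np.c_[P[:,:2],np.ones(len(P))]; print("cover",len(P),P.mean(0),np.linalg.lstsq(A,P[:,2],rcond=None)[0])
    if n=="side": cv2.imwrite("pics/s1.png",cv2.resize(im[100:300,180:420,::-1],None,fx=2.5,fy=2.5,interpolation=cv2.INTER_CUBIC))
E
```

```text
t 5.1833 from [ 0.4667 -0.2068  0.1383] turn [ 0.     -0.0012 -0.0015] total deg [ 0.  -0.6 -0.7]
[[-0.09, 0.03, 1.29], [-0.09, 0.03, 1.29], [-0.09, 0.03, 1.29], [-0.09, 0.03, 1.29], [-0.09, 0.03, 1.29], [-0.09, 0.03, 1.29], [-0.08, 0.03, 1.29], [-0.08, 0.03, 1.29]]
cover 300 [0.5725932  0.09480868 0.04662235] [ 0.01150397 -0.00493711  0.04050334]
cover 1031 [0.57184592 0.0946365  0.04761561] [0.02165935 0.00481821 0.03477382]
```

View pics/s1.png

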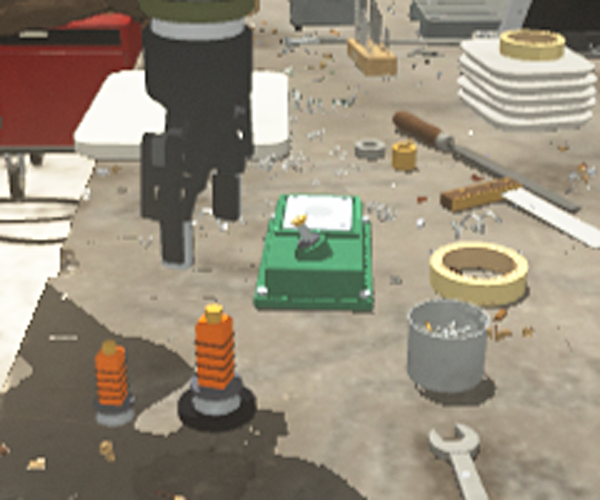

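The plate now reads level, and the open fingers stand above and about 7 mm short in x of the large coupler at crop (213,360). I'll correct, then descend.

Request:
move_arm(
  jaw=[8.5, 8.5, 8.5, 8.5, 8.5, 8.5, 8.5, 8.5, 8.5],
  dp=[
    [-0.7, 0.3, 0],
    [0, 0, 0.5],
    [0, 0, 1.5],
    [0, 0, 1.7],
    [0, 0, 1.7],
    [0, 0, 1.7],
    [0, 0, 1.7],
    [0, 0, 1.5],
    [0, 0, 0],
  ],
  turn=[
    [0, -0.009, -0.012],
    [0, 0, 0],
    [0, 0, 0],
    [0, 0, 0],
    [0, 0, 0],
    [0, 0, 0],
    [0, 0, 0],
    [0, 0, 0],
    [0, 0, 0],
  ],
)

```text
time_s: 6.03
position: [0.4744, -0.2034, 0.0336]
tool_rot: [[-0.94, 0.342, -0.003], [0.342, 0.94, 0.003], [0.004, 0.001, -1.0]]
ft_force: [-0.4, -0.3, -0.0]
grip_width: 0.0854
gripper_force: 0.0
```

Request:
move_arm(
  jaw=[8.5, 4, 2, 1.5, 1.5, 1.5, 1.5, 1.5, 1.5, 1.5],
  dp=[
    [0, -0.35, 0],
    [0, 0, 0],
    [0, 0, 0],
    [0, 0, 0],
    [0, 0, 0],
    [0, 0, 0],
    [0, 0, 0],
    [0, 0, 0],
    [0, 0, 0],
    [0, 0, 0],
  ],
  turn=[
    [0, 0, 0],
    [0, 0, 0],
    [0, 0, 0],
    [0, 0, 0],
    [0, 0, 0],
    [0, 0, 0],
    [0, 0, 0],
    [0, 0, 0],
    [0, 0, 0],
    [0, 0, 0],
  ],
  force=90,
)

```text
time_s: 6.87
position: [0.4742, -0.2084, 0.0368]
tool_rot: [[-0.939, 0.344, 0.002], [0.344, 0.939, -0.001], [-0.002, -0.0, -1.0]]
ft_force: [-1.2, 1.0, 5.6]
grip_width: 0.023
gripper_force: 87.8
```

Request:
move_arm(
  jaw=[1.5, 1.5, 1.5, 1.5, 1.5, 1.5, 1.5],
  dp=[
    [0, 0, -0.5],
    [0, 0, -1.5],
    [0, 0, -2.5],
    [0, 0, -3],
    [0, 0, -3],
    [0, 0, -2.5],
    [0, 0, 0],
  ],
  turn=[
    [0, 0, 0],
    [0, 0, 0],
    [0, 0, 0],
    [0, 0, 0],
    [0, 0, 0],
    [0, 0, 0],
    [0, 0, 0],
  ],
)

```text
time_s: 7.45
position: [0.4754, -0.2093, 0.1711]
tool_rot: [[-0.939, 0.343, 0.008], [0.343, 0.939, -0.005], [-0.009, -0.002, -1.0]]
ft_force: [1.1, -0.7, -0.6]
grip_width: 0.0232
gripper_force: 88.1
```

```bash
python3 - <<'E'
from h import *
s=observe(); p=np.array(s["position"]);R=np.array(s["tool_rot"]); print(p,s["grip_width"],s["gripper_force"])
im,d=cams.get_image("side"); np.savez("side2.npz",im=im,d=d); W=cloud("side",d)
cv2.imwrite("pics/s2.png",cv2.resize(im[100:290,190:380,::-1],None,fx=3,fy=3,interpolation=cv2.INTER_CUBIC))
for q in("coupler","coupler_seat"):
    for r in cams.mark_of("side",q)[:3]:
        print(q,r["p"],r["location"][0]*640,r["location"][1]*400)
L=(W-p)@R  # tool frame
hsv=cv2.cvtColor(im,cv2.COLOR_RGB2HSV)
near=(abs(L[...,0])<.03)&(abs(L[...,1])<.03)&(L[...,2]>-.01)&(L[...,2]<.07)
P=L[near]
for z in np.arange(-.01,.07,.004):
    q=P[abs(P[:,2]-z)<.002]
    if len(q): print(round(z,3),len(q),q.min(0).round(4),q.max(0).round(4))
print("expected mouth px",proj("side",p+R@[0,0,.029]))
E
```

```text
[ 0.47544226 -0.20927727  0.17109576] 0.023233442598814064 88.10272693634033
coupler 0.95 221.50400000000002 265.88
coupler_seat 0.84 266.88 196.8
coupler_seat 0.61 227.90400000000002 261.4
-0.01 20 [-0.0112 -0.0268 -0.01  ] [ 0.0107  0.0156 -0.008 ]
-0.006 27 [-0.0111 -0.0258 -0.008 ] [ 0.0114  0.017  -0.0041]
-0.002 37 [-0.0115 -0.0199 -0.0039] [ 0.0109  0.0139 -0.    ]
0.002 11 [-0.0097 -0.0195  0.0002] [0.0077 0.0077 0.0039]
0.006 29 [-0.0101 -0.0145  0.0041] [0.0122 0.0096 0.0076]
0.01 101 [-0.0181 -0.0223  0.0081] [0.0225 0.0164 0.012 ]
0.014 36 [-0.0196 -0.0229  0.0121] [0.0175 0.0016 0.0156]
0.018 17 [-0.0163 -0.0174  0.0163] [ 0.0072 -0.0023  0.02  ]
0.022 39 [-0.0156 -0.0191  0.0201] [0.017  0.0011 0.0238]
0.026 54 [-0.0165 -0.0198  0.0241] [0.0193 0.0062 0.028 ]
0.03 18 [-0.0155 -0.0204  0.0281] [0.0113 0.0062 0.0296]
expected mouth px (np.float64(266.12214454424304), np.float64(201.02500743104912))
```

View pics/s2.png

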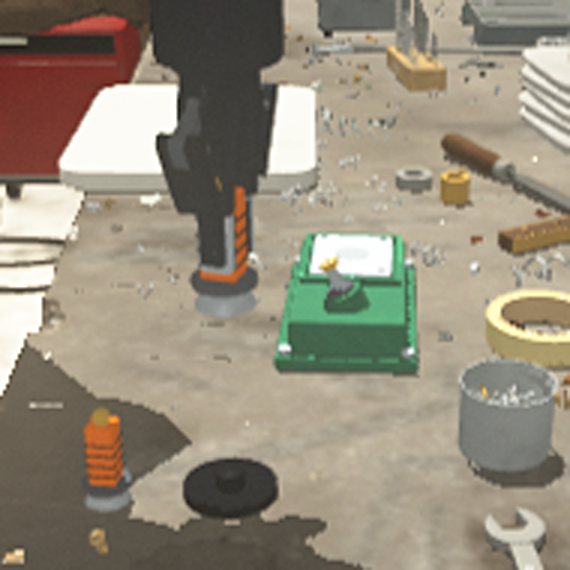

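Coupler is held upright (flange crop (225,282), mouth ~(225,305)), clear of its plug (crop 230,487). Mouth is about 29 mm beyond the TCP. Now tilt and approach.

```bash
cat > tgt.py <<'E'
from h import *
yaw=np.radians(-5.1); F=np.array([.5483,.0065,.078]); n=np.array([-np.sin(.42)*np.cos(yaw),-np.sin(.42)*np.sin(yaw),np.cos(.42)])
def go(off,N): plan(F+off*n,Rt(-n,[.344,.939,0]),N)
E
python3 -c "
from tgt import *
go(.059,11)"
```

```text
t 7.6 from [ 0.4735 -0.2079  0.1655] turn [-0.0094 -0.037  -0.0019] total deg [ -6.  -23.3  -1.2]
[[0.24, 2.01, 0.31], [0.25, 2.01, 0.32], [0.26, 2.0, 0.33], [0.27, 2.0, 0.34], [0.27, 2.0, 0.34], [0.28, 1.99, 0.35], [0.29, 1.99, 0.36], [0.3, 1.99, 0.37], [0.31, 1.99, 0.38], [0.32, 1.98, 0.38], [0.33, 1.98, 0.39]]
```

Request:
move_arm(
  jaw=[1.5, 1.5, 1.5, 1.5, 1.5, 1.5, 1.5, 1.5, 1.5, 1.5, 1.5, 1.5],
  dp=[
    [0.25, 2, 0.3],
    [0.25, 2, 0.3],
    [0.25, 2, 0.3],
    [0.25, 2, 0.3],
    [0.25, 2, 0.35],
    [0.3, 2, 0.35],
    [0.3, 2, 0.35],
    [0.3, 2, 0.35],
    [0.3, 2, 0.4],
    [0.3, 2, 0.4],
    [0.35, 2, 0.4],
    [0, 0, 0],
  ],
  turn=[
    [-0.0095, -0.037, -0.002],
    [-0.0095, -0.037, -0.002],
    [-0.0095, -0.037, -0.002],
    [-0.0095, -0.037, -0.002],
    [-0.0095, -0.037, -0.002],
    [-0.0095, -0.037, -0.002],
    [-0.0095, -0.037, -0.002],
    [-0.0095, -0.037, -0.002],
    [-0.0095, -0.037, -0.002],
    [-0.0095, -0.037, -0.002],
    [-0.0095, -0.037, -0.002],
    [0, 0, 0],
  ],
)

```text
time_s: 8.6
position: [0.5233, 0.0118, 0.1305]
tool_rot: [[-0.865, 0.3, 0.403], [0.313, 0.949, -0.033], [-0.393, 0.097, -0.915]]
ft_force: [-0.7, -0.2, -1.3]
grip_width: 0.0232
gripper_force: 88.5
```

Request:
move_arm(
  jaw=[1.5, 1.5],
  dp=[
    [0, 0, 0],
    [0, 0, 0],
  ],
  turn=[
    [0, 0, 0],
    [0, 0, 0],
  ],
)

```text
time_s: 8.77
position: [0.5251, 0.0085, 0.1325]
tool_rot: [[-0.863, 0.302, 0.405], [0.315, 0.948, -0.036], [-0.395, 0.097, -0.913]]
ft_force: [1.4, 0.2, -1.8]
grip_width: 0.0229
gripper_force: 88.5
```

```bash
python3 - <<'E'
from tgt import *
go(.059,1)
s=observe(); p=np.array(s["position"]);R=np.array(s["tool_rot"])
ims=[]
for c in("side","top"):
    im,d=cams.get_image(c); np.savez(c+"3.npz",im=im,d=d); W=cloud(c,d); L=(W-p)@R
    near=(abs(L[...,0])<.03)&(abs(L[...,1])<.03)&(L[...,2]>-.0)&(L[...,2]<.075)
    P=L[near]; print(c)
    for z in np.arange(0.006,.075,.004):
        q=P[abs(P[:,2]-z)<.002]
        if len(q): print(round(z,3),len(q),q.mean(0).round(4),q.min(0).round(4),q.max(0).round(4))
    u,v=map(int,proj(c,p+R@[0,0,.04])); v=max(v,50);ims.append(cv2.resize(im[v-50:v+50,u-50:u+50,::-1],(400,400),interpolation=cv2.INTER_CUBIC))
    for Q in (p+R@[0,0,.029],F): print("px",np.array(proj(c,Q)).round(1),"crop",((np.array(proj(c,Q))-[u-50,v-50])*4).round())
cv2.imwrite("pics/s3.png",np.hstack(ims))
E
```

```text
t 8.7667 from [0.5251 0.0085 0.1325] turn [-0.0001 -0.0009  0.0009] total deg [-0.  -0.1  0.1]
[[0.1, -0.01, 0.03]]
side
0.006 21 [-0.0009 -0.0095  0.0059] [-0.0099 -0.0143  0.0042] [0.013  0.0056 0.0078]
0.01 49 [-0.0022 -0.0096  0.0102] [-0.0183 -0.0235  0.0086] [0.0231 0.0119 0.0119]
0.014 23 [-0.0037 -0.0152  0.0136] [-0.0167 -0.0246  0.012 ] [0.0208 0.0043 0.0151]
0.018 14 [-0.0025 -0.0118  0.0186] [-0.013  -0.0168  0.0169] [ 0.0125 -0.0012  0.02  ]
0.022 25 [-0.0016 -0.0124  0.0222] [-0.0139 -0.0177  0.0202] [0.0161 0.002  0.024 ]
0.026 30 [-0.0024 -0.0125  0.0261] [-0.0161 -0.0222  0.0243] [0.0179 0.0042 0.028 ]
0.03 12 [-0.004  -0.0135  0.0287] [-0.0159 -0.0214  0.028 ] [0.0113 0.0056 0.0301]
0.058 12 [ 0.0037 -0.0014  0.0588] [-0.0029 -0.0073  0.058 ] [0.0116 0.0047 0.0597]
0.062 11 [ 0.0012 -0.0063  0.0615] [-0.0055 -0.0089  0.06  ] [ 0.008  -0.0037  0.0635]
0.066 5 [ 0.0015 -0.0046  0.0661] [-0.0027 -0.0062  0.0645] [ 0.0041 -0.0027  0.0679]
0.07 6 [ 0.0032 -0.0032  0.0697] [-0.0009 -0.0049  0.0681] [0.0076 0.0005 0.0708]
0.074 7 [ 0.0017 -0.0029  0.0736] [-0.0015 -0.005  
[... 417 characters left out ...]
0163] [-0.0167  0.0085  0.0163]
0.022 2 [-0.0164 -0.0025  0.0228] [-0.0166 -0.005   0.0221] [-0.0162 -0.0001  0.0234]
0.026 18 [-0.0141  0.0023  0.0264] [-0.0188 -0.0171  0.0241] [-0.0059  0.0185  0.0279]
0.03 8 [-0.0133  0.0005  0.029 ] [-0.0167 -0.0166  0.0281] [-0.0065  0.0156  0.0313]
0.058 1 [-0.0067  0.0008  0.0579] [-0.0067  0.0008  0.0579] [-0.0067  0.0008  0.0579]
0.066 1 [-0.0046 -0.0015  0.0647] [-0.0046 -0.0015  0.0647] [-0.0046 -0.0015  0.0647]
0.07 1 [-0.0025  0.0036  0.0719] [-0.0025  0.0036  0.0719] [-0.0025  0.0036  0.0719]
0.074 1 [-0.0008  0.0058  0.0742] [-0.0008  0.0058  0.0742] [-0.0008  0.0058  0.0742]
px [293.2 209.5] crop [201. 210.]
px [294.5 204.8] crop [206. 191.]
```

View pics/s3.png

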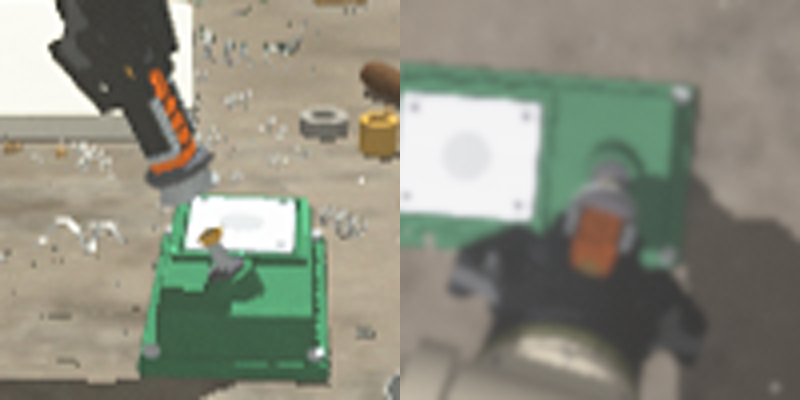

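Left crop: socket mouth ~(185,188), brass nipple face (210,237) in line with the socket axis; right crop: socket centred over the nipple (610,175). Residual is about 1.5 mm in tool x. Advance.

Request:
move_arm(
  jaw=[1.5, 1.5, 1.5, 1.5, 1.5, 1.5, 1.5, 1.5, 1.5, 1.5],
  dp=[
    [0.15, 0, 0.2],
    [0, 0, 0.5],
    [0, 0, 0.6],
    [0, 0, 0.6],
    [0, 0, 0.6],
    [0, 0, 0.5],
    [0, 0, 0.5],
    [0, 0, 0.3],
    [0, 0, 0],
    [0, 0, 0],
  ],
  turn=[
    [0, 0, 0],
    [0, 0, 0],
    [0, 0, 0],
    [0, 0, 0],
    [0, 0, 0],
    [0, 0, 0],
    [0, 0, 0],
    [0, 0, 0],
    [0, 0, 0],
    [0, 0, 0],
  ],
)

```text
time_s: 9.7
position: [0.5396, 0.0079, 0.0979]
tool_rot: [[-0.862, 0.302, 0.407], [0.315, 0.948, -0.036], [-0.397, 0.097, -0.913]]
ft_force: [-0.6, 0.6, -1.5]
grip_width: 0.0227
gripper_force: 88.5
```

```bash
python3 -c "
from tgt import *
go(.015,1);s=observe();print(np.array(s['tool_rot']).T@s['ft_force'])"
```

```text
t 9.7 from [0.5396 0.0079 0.0979] turn [0.0004 0.0009 0.0009] total deg [0.  0.1 0.1]
[[-0.0, -0.06, 0.68]]
[1.36981482 0.27030538 1.11845884]
```

Request:
move_arm(
  jaw=[1.5, 1.5, 1.5, 1.5, 1.5, 1.5, 1.5],
  dp=[
    [0, 0, 0.3],
    [0, 0, 0.3],
    [0, 0, 0.2],
    [0, 0, 0.2],
    [0, 0, 0.2],
    [0, 0, 0.2],
    [0, 0, 0],
  ],
  turn=[
    [0, 0, 0],
    [0, 0, 0],
    [0, 0, 0],
    [0, 0, 0],
    [0, 0, 0],
    [0, 0, 0],
    [0, 0, 0],
  ],
)

```text
time_s: 10.28
position: [0.5454, 0.0073, 0.0856]
tool_rot: [[-0.862, 0.302, 0.408], [0.315, 0.948, -0.036], [-0.398, 0.097, -0.912]]
ft_force: [-3.7, 0.4, 5.7]
grip_width: 0.0231
gripper_force: 89.8
```

```bash
python3 -c "
from tgt import *
go(.007,1);s=observe();print(np.array(s['tool_rot']).T@s['ft_force'])"
```

```text
t 10.2833 from [0.5454 0.0073 0.0856] turn [0.0004 0.0019 0.0011] total deg [0.  0.1 0.1]
[[0.02, -0.06, 0.12]]
[ 1.06676961 -0.20090477 -6.74135136]
```

Request:
move_arm(
  jaw=[1.5, 1.5, 1.5, 1.5, 1.5, 1.5],
  dp=[
    [0, 0, 0.1],
    [0, 0, 0.1],
    [0, 0, 0.1],
    [0, 0, 0.1],
    [0, 0, 0],
    [0, 0, 0],
  ],
  turn=[
    [0, 0, 0],
    [0, 0, 0],
    [0, 0, 0],
    [0, 0, 0],
    [0, 0, 0],
    [0, 0, 0],
  ],
)

```text
time_s: 10.78
position: [0.5458, 0.0074, 0.0853]
tool_rot: [[-0.861, 0.3, 0.41], [0.313, 0.949, -0.037], [-0.4, 0.097, -0.911]]
ft_force: [-35.9, -0.7, 54.6]
grip_width: 0.023
gripper_force: 97.6
```

```bash
python3 -c "
from tgt import *
go(.007,1);s=observe();print(np.array(s['tool_rot']).T@s['ft_force'])"
```

```text
t 10.7833 from [0.5458 0.0074 0.0853] turn [0.0006 0.0046 0.0024] total deg [0.  0.3 0.1]
[[0.04, -0.08, 0.07]]
[  8.77424352  -6.17059047 -64.45941784]
```

Request:
move_arm(
  jaw=[1.5, 1.5, 1.5, 1.5],
  dp=[
    [0, 0, -0.1],
    [0, 0, -0.1],
    [0, 0, 0],
    [0, 0, 0],
  ],
  turn=[
    [0, 0, 0],
    [0, 0, 0],
    [0, 0, 0],
    [0, 0, 0],
  ],
)

```text
time_s: 11.12
position: [0.5456, 0.0074, 0.0855]
tool_rot: [[-0.861, 0.301, 0.409], [0.314, 0.949, -0.037], [-0.399, 0.097, -0.912]]
ft_force: [-20.4, -0.0, 30.6]
grip_width: 0.0227
gripper_force: 93.0
```

```bash
python3 - <<'E'
from tgt import *
s=observe(); p=np.array(s["position"]);R=np.array(s["tool_rot"]); print(p,R.T@s["ft_force"],s["gripper_force"])
ims=[]
for c in("side","top"):
    im,d=cams.get_image(c); W=cloud(c,d); L=(W-p)@R
    near=(abs(L[...,0])<.03)&(abs(L[...,1])<.03)&(L[...,2]>-.0)&(L[...,2]<.06)
    P=L[near]; print(c)
    for z in np.arange(0.006,.05,.004):
        q=P[abs(P[:,2]-z)<.002]
        if len(q): print(round(z,3),len(q),q.min(0).round(4),q.max(0).round(4))
    hsv=cv2.cvtColor(im,cv2.COLOR_RGB2HSV)
    P=W[(hsv[...,1]<45)&(hsv[...,2]>185)&(abs(W[...,0]-.572)<.04)&(abs(W[...,1]-.095)<.043)&(W[...,2]>.035)]
    A=np.c_[P[:,:2],np.ones(len(P))]; print("cover",len(P),P.mean(0),np.linalg.lstsq(A,P[:,2],rcond=None)[0])
    u,v=map(int,proj(c,p+R@[0,0,.04])); v=max(v,50);ims.append(cv2.resize(im[v-50:v+50,u-50:u+50,::-1],(400,400),interpolation=cv2.INTER_CUBIC))
cv2.imwrite("pics/s4.png",np.hstack(ims))
E
```

```text
[0.54558035 0.0073512  0.08546682] [  5.31620663  -3.18490018 -36.24434062] 92.99074172973633
side
0.006 14 [-0.0093 -0.0145  0.0043] [ 0.011  -0.001   0.0078]
0.01 56 [-0.0178 -0.0232  0.0081] [0.0221 0.0149 0.0116]
0.014 22 [-0.0172 -0.0217  0.0122] [ 0.0145 -0.002   0.0154]
0.018 11 [-0.0131 -0.016   0.0176] [ 0.0102 -0.0059  0.0199]
0.022 22 [-0.0129 -0.0188  0.0201] [0.0151 0.0055 0.0239]
0.026 29 [-0.0147 -0.0218  0.0241] [0.0159 0.0047 0.0277]
0.03 13 [-0.0157 -0.0201  0.028 ] [ 0.0172 -0.0006  0.0301]
0.034 15 [-0.012  -0.0161  0.0335] [ 0.0151 -0.0003  0.036 ]
0.038 49 [-0.0132 -0.029   0.036 ] [0.0297 0.009  0.0397]
0.042 37 [-0.0133 -0.0269  0.04  ] [0.0288 0.0057 0.0437]
0.046 28 [-0.0132 -0.0292  0.044 ] [0.013  0.007  0.0479]
cover 174 [0.58687333 0.09562683 0.04675241] [ 0.00163174 -0.00222393  0.04600745]
top
0.006 9 [-0.0203 -0.0064  0.0048] [-0.0102  0.0083  0.0078]
0.01 49 [-0.0206 -0.0162  0.0083] [-0.0045  0.0194  0.0118]
0.014 8 [-0.0193 -0.0148  0.0122] [-0.0062  0.0201  0.0141]
0.018 1 [-0.0165 -0.0083  0.0167] [-0.0165 -0.0083  0.0167]
0.022 3 [-0.0186 -0.0055  0.0227] [-0.0153  0.0004  0.0239]
0.026 14 [-0.018  -0.0145  0.0242] [-0.0071  0.0171  0.0278]
0.03 6 [-0.017  -0.0139  0.0282] [-0.0051  0.0194  0.0308]
0.038 9 [-0.0159 -0.0293  0.0364] [0.018  0.0101 0.0394]
0.042 24 [-0.0165 -0.0295  0.0406] [0.0258 0.03   0.044 ]
0.046 34 [-0.0151 -0.0298  0.044 ] [0.0264 0.0298 0.0478]
cover 940 [0.57432635 0.09661078 0.049119  ] [-0.10537396 -0.08288949  0.11764606]
```

View pics/s4.png

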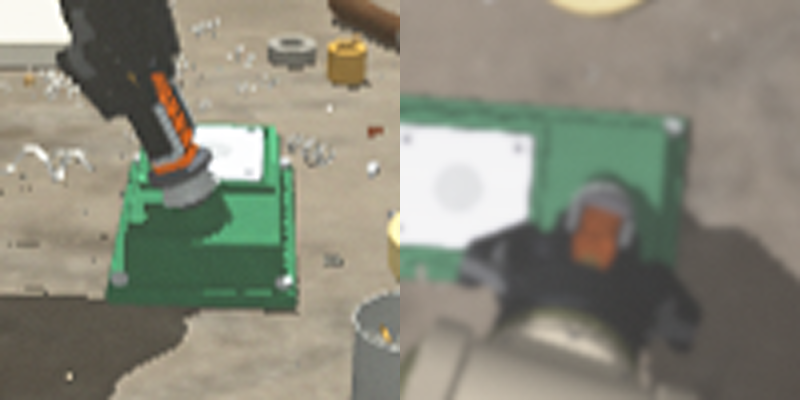

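Left crop: socket (190,190) sits over the nipple down near the boss, in line; no slip in the grip, cover still level. 36 N is held against the stop. Handing in.

```bash
python3 -c "
from rig import ticket
print(ticket.close_job())"
```

```text
the job is handed in; nothing more can be done
None
```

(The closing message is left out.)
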